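Close the lap-joint drill jig

TASK

Get the drill jig ready for drilling with a few fingertip pushes: push the lap piece along its channel until its end butts against the dark end stop, then flip the hinged aluminium drill plate over its spine, gently and without slamming it, so that it lies flat over the piece, then swing the red-knobbed latch all the way round over the plate. The wood stays down in its channel: never pick it up or tip it, and leave the mating piece, sanding block, glue bottle and eraser alone.

Things in the scene. Friction and masses are not known exactly. Their poses are not given: they have to be found in the camera images.
- jig: Drill jig screwed to the bench: plywood baseboard 18 mm thick. Lengths in mm. Origin at bench height under the channel's centre line; x runs along the channel from its open mouth (-x, nearer the robot) to the dark end stop (face at x=75, top 52 high); y left. Board x -155..105, y -62..104. Two light wood rails, x -56..75, tops 56.5 high, channel 43 wide (y -21.5..21.5)
- lap_piece: Half-lap wood blank 140 x 40 x 38 mm, 80 g, lying along the jig's channel, sliding freely. Origin: centre of its underside, 18 mm above the bench; its y axis points out of the mouth. The half at the stop is 18 high, the half at the mouth 38 high. Starts 30 to 60 mm short of the stop; home, origin at jig x=+5 and rear end at jig x=-65, 9 mm out of the rails
- drill_plate (a joint): Hinge angle of the aluminium drill plate, rad: 0 flat over the channel, 1.57 upright, 3.12 folded right back on the jig's -y side, overhanging the bench. Starts 2.75 to 3.05. Stiff hinge: the plate stays where it is left; about 2 N at the tab moves it. Plate 6 mm thick, 100 along the spine (jig x -35..65), reaching 105 from the spine
- plate_hinge (a point): Middle of the plate's hinge axis (spine): jig x=15, y=-50, height 57.5 mm; axis parallel to jig x. Closed, the plate's flat underside is level with the axis and its top 6 mm above. Two steel drill bushes, 50 mm from the spine at jig x=25 and 55, then stand 18 mm below the plate and 3 mm above it
- plate_tab (a point): Middle of the outer edge of the plate's finger tab, 118 mm from the spine; the tab is 40 mm wide along the spine, 6 mm thick, centred at jig x = 15 mm. The side that is on top when closed faces down at the start, with about 50 mm or more of free height below the tab
- latch (a joint): Angle of the swing latch about its upright pivot, rad: 0 = pointing to the jig's -y, across the closed plate (against its stop); 1.57 = pointing to the jig's -x; growing further to +y; largest 2.7. It starts open, at 1.9 to 2.5, and stays where it is left (under 1 N at the knob moves it)
- latch_pivot (a point): Pivot axis of the latch at the underside of its arm: jig x = 50, y = 85, height 64.5 mm. Arm 5 mm thick, 15 mm wide, passing 1 mm over the closed plate
- latch_knob (a point): Top centre of the latch's red upright knob: 16 mm diameter, 28 mm tall (from 69.5 to 97.5 mm above the bench), 48 mm from the pivot
- mate_piece: The mating half-lap piece, 40 x 140 x 38 mm, waiting on the bench left of the jig; bystander. Origin under its centre
- sanding_block: Cork sanding block 63 x 101 x 33 mm, on the bench left of the jig; bystander. Origin under its centre
- glue_bottle: White and blue glue bottle with red nozzle, 60 mm diameter, 188 mm tall, standing far left of the jig; bystander. Origin under its centre
- eraser: Blue and white eraser 19 x 44 x 12 mm, on the bench right of the jig's mouth; bystander. Origin under its centre
Mind the look-alikes: they are no part of the job. Leave any green or pink look-alike of the lap_piece alone.

How it is judged:
On the way, in this order (a step that is already met when the one before it is completed fails the run):
1. the lap piece is pushed home against the end stop while the drill plate is still folded back (x of lap_piece in the frame of jig above 0.002 m and value of joint drill_plate above 2.3 rad), for 0.2 s.
2. the drill plate lies flat over the piece, the latch still open (value of joint drill_plate below 0.05 rad and value of joint latch above 1.2 rad and x of lap_piece in the frame of jig above 0.002 m), for 0.2 s.
At the end, for the whole second after the job is handed in: The lap piece is within 3 mm of the end stop and flat in the channel at rest, the drill plate is closed to within 0.05 rad and the latch is swung over it to within 0.12 rad of its stop (x of lap_piece in the frame of jig above 0.002 m and z of lap_piece in the frame of jig below 0.021 m and value of joint drill_plate below 0.05 rad and value of joint latch below 0.12 rad and linear speed of lap_piece below 0.01 m/s); the robot touches nothing.
It fails at once if the lap piece is lifted or tipped (height (world z) of lap_piece above 0.028 m or angle between lap_piece's own z axis and vertical above 0.2 rad).
It fails at once if the drill plate is slammed (faster than 5 rad/s) (velocity of joint drill_plate below -5 rad/s).
It fails at once if a bystander is moved more than 20 mm (distance of any of mate_piece, sanding_block, glue_bottle, eraser from where it was at the start of the episode above 0.02 m).
It also fails if it takes over 67 s, if anything falls off the work surface, if the arm or the gripper's body presses on something with over 40 N, if the wrist force passes 120 N, or if a joint passes its speed limit or range.

ROBOT

A 6-joint arm with a two-finger parallel gripper is mounted at the origin on a cart in front of the work surface, level with it; the furniture and walls round the work are solid. World frame = base frame: x ahead of the robot, y to its left, z up, the work surface at z = 0. Lengths are in m, angles in rad, forces in N, time in s.
With the tool pointing down it reaches from about 0.35 to 0.975 m from the base axis. Payload 4.9 kg.
Tool frame: the origin (TCP) lies on the front face of the gripper's body, between the roots of the fingers; the fingertips stand ctrl.finger_overhang ahead of it and the grasp point (between the pads) lies 54 mm ahead of it (ctrl.finger_overhang is the distance from the TCP to the fingertips, in m); z points along the fingers, y is the line along which they close (so a half turn about z gives the same grasp; the last joint's range is limited). The gripper opens to 85 mm and grips with 20 to 120 N. Pads are 22 mm wide; open, the fingers measure 114 mm over their backs; the gripper's body (76 mm by 85 mm) begins 54 mm behind the grasp point. The pads swing forward as they close: fully open they stand 13 mm farther back than shut.
Start: joints at [-1.223, 0.053, 1.613, -0, 1.476, -0.119], TCP at [0.281, -0.558, 0.304] pointing down, gripper open.
Joint ranges: [-3.01, 3.01], [-1.01, 2.22], [0.06, 2.58], [-1.02, 4.17], [0.09, 2.62], [-3.14, 3.14]. Speed limits (rad/s): [2.57, 2.57, 3.14, 3.14, 3.14, 3.14].

INTERFACE

Orientations are given as a rotation vector (axis times angle).
In Python, from station import ctrl, vision gives the robot as it stands. The module is installed in compiled form; this text tells all that it offers.
- The arm moves only by the tool drive_tool, never from a script. Its argument "rows" is a list of rows, each a list of 2 entries, a list of its own where there are three numbers: the shift along the tool's x, y, z in m, then the turn about the tool's z in rad. A call has 1 to 10 rows; each row shifts and turns the commanded pose from where the row before left it, along the tool's axes as they then stand; what a row does not reach is not made up. A row lasts 1/10 s, in which the tool goes at most 50 mm and 8.59 degrees, less where a joint would pass 70% of its speed; a pose out of reach is approached as far as the arm can. A call with a gripper value outside its range is refused whole. "jaw" is the closure, from 0 (fully open) to 1 (shut), set as the call begins (left out, the last holds). The fingers move at their own pace and stop on an object; "grip_force" is the grip in N (left out, the last holds). Time passes only in rows, so rows that do not move let the fingers close. It gives the time, the measured TCP pose, the force, the opening and the grip force at its end, in the units of the state.
- ctrl.get_obs(): the state, without advancing time (a new reading comes with each control period).
- vision.get_image(name): name is "side" or "top" or "wrist"; returns a dict with "image" (480x640x3 uint8, blue, green, red), "vertical_fov" (degrees; the focal length in pixels is half the picture's height over the tangent of half this angle, whatever the lens; pixels are square), "cx", "cy" (the principal point, pixels), "R" (3x3) and "t" (3): a world point X has camera coordinates R X + t. Camera axes: x right, y down, z forward; pixel columns grow to the right and rows downward; lengths in m; the calibration is good to about 2 mm. The wrist camera is an equidistant fisheye: a pixel r from the principal point sees the ray r / f radians off the axis. A picture is of the moment at which its call begins. There is no depth.
- ctrl.finish_job(): hands the job in; it is judged then, once.
The state is a dict: "t": time; "q": joint angles; "dq": joint speeds; "effort": joint torques, N m; "tool_pos": TCP position; "tool_rot": TCP orientation; "contact_force": force on the tool from outside, world axes, zero at the start; "wrist_torque": the same for the moment, N m; "opening": finger opening in m; "grip_force": force on a finger pad.
Only numpy, scipy, OpenCV 4.12 (cv2) and the standard library are available. Lean on these libraries where they do the work, as an engineer would, in place of code of your own. Each camera call takes 0.05 s, during which the arm holds its last target. There are 200 camera calls.

## Working session

There is one attempt and no reset: what is moved stays moved. The work goes in short steps, Python scripts to look and compute and a tool call to move; the robot and the scene stay as the last step left them, time stands still between calls to the robot, and variables do not carry over. Pictures are saved under pics/ and viewed, at most 10 in all, crops included, and the job is handed in when it is done.

Besides the shell and the picture viewer there is one more tool, called after "Request:" by a JSON object that holds its "fn" and its "kwargs". drive_tool: Moves the arm, as the interface text tells. Its arguments: {"type":"object","properties":{"rows":{"type":"array","items":{"type":"array"}},"jaw":{"type":"number"},"grip_force":{"type":"number"}},"required":["rows"]}

```bash
mkdir -p pics; cat > h.py <<'E'
import numpy as np, cv2
from scipy.spatial.transform import Rotation as Ro
from station import ctrl, vision
def ray(im,u,v):
    f=240/np.tan(np.radians(im["vertical_fov"])/2)
    d=np.array([(u-im["cx"])/f,(v-im["cy"])/f,1.]); R=np.array(im["R"]); t=np.array(im["t"])
    return -R.T@t, R.T@d
def onz(im,u,v,z):
    c,d=ray(im,u,v); return c+d*(z-c[2])/d[2]
def proj(im,X):
    f=240/np.tan(np.radians(im["vertical_fov"])/2)
    p=np.array(im["R"])@np.array(X)+np.array(im["t"]); return np.array([im["cx"]+f*p[0]/p[2], im["cy"]+f*p[1]/p[2]])
E
python3 - <<'E'
from h import *
for n in("top","side"):
    im=vision.get_image(n); cv2.imwrite(f"pics/{n}0.png",im["image"])
    print(n,im["vertical_fov"],im["cx"],im["cy"],ray(im,im["cx"],im["cy"]))
o=ctrl.get_obs(); print(o["t"],o["tool_pos"],o["tool_rot"],o["contact_force"],ctrl.finger_overhang)
print(Ro.from_rotvec(o["tool_rot"]).as_matrix().round(3))
E
```

```text
top 42.63839611197258 302.9408519614789 246.12088610865626 (array([0.42363086, 0.12277607, 1.34886195]), array([ 0.1044431 , -0.0115853 , -0.99446338]))
side 56.37108336102109 322.85757887865924 237.6949123741579 (array([ 0.62370374, -0.7506903 ,  0.48004143]), array([-0.05627327,  0.90472342, -0.42226634]))
0.1 [ 0.28113328 -0.5577381   0.30280205] [-3.05465982e+00 -7.26218792e-01  3.01433499e-04] [-0.16521139  0.29255072 -0.08045774] 0.0726
[[ 0.893  0.45  -0.001]
 [ 0.45  -0.893  0.002]
 [ 0.    -0.002 -1.   ]]
```

View pics/top0.png

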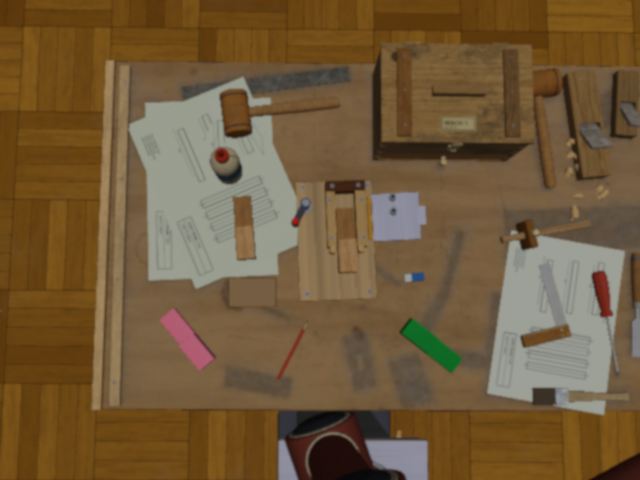

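View pics/side0.png

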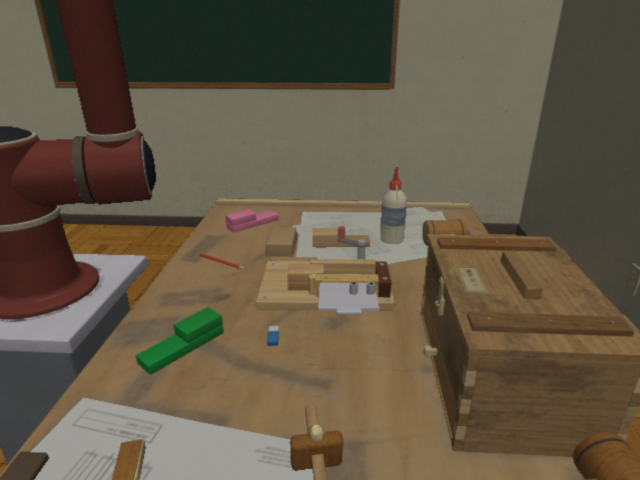

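Top view: the jig is at about (336,240) and the plate is folded right at (397,217) with its tab at (423,215). The latch knob is at (297,221) and its pivot at (306,204).
Lap piece candidates are the wood in the channel (347,240), mating piece (244,228), green (430,345), pink (187,338) and cork block (252,291). I choose the one in the channel and check it in a close crop.

```bash
python3 - <<'E'
import cv2,numpy as np
a=cv2.imread("pics/top0.png")[170:310,280:440]; b=cv2.imread("pics/side0.png")[215:345,250:410]
a=cv2.resize(a,None,fx=5,fy=5,interpolation=2)[:600]; cv2.imwrite("pics/c1.png",cv2.resize(cv2.imread("pics/top0.png")[175:305,285:435],(690,598),interpolation=2))
cv2.imwrite("pics/c2.png",cv2.resize(b,(736,598),interpolation=2))
E
```

```text
(no output)
```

View pics/c1.png

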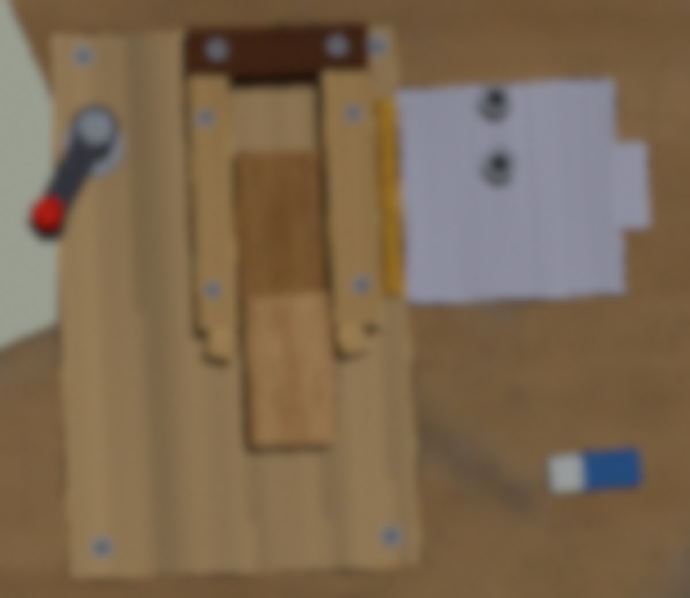

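View pics/c2.png

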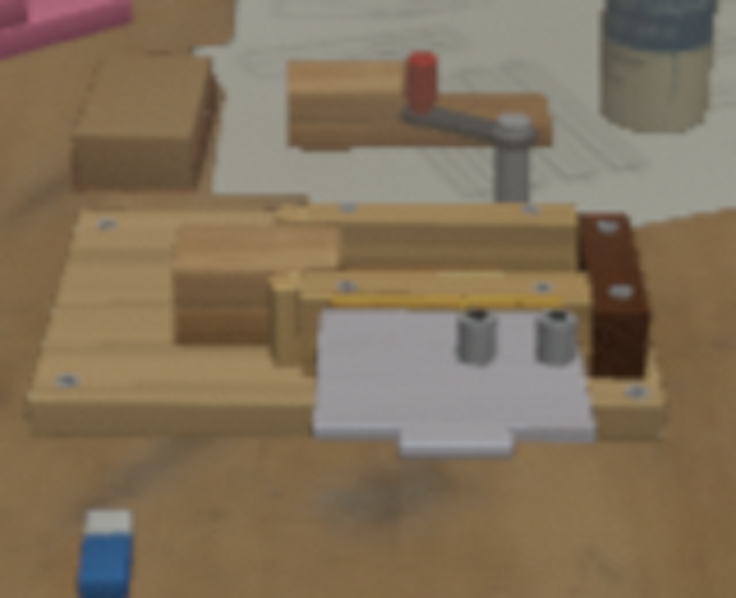

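The crops confirm that the natural wood piece in the channel is the lap piece, with its rear end at crop 1 (289,447). The knob is at (47,214), the pivot at (96,127) and the tab edge at (650,185).

```bash
cat >> h.py <<'E'
def jigfit(im):
    P=lambda x,y,z: onz(im,285+x/4.6,175+y/4.6,z)
    pts=[((52,35),(.105,.104)),((398,27),(.105,-.062)),((422,567),(-.155,-.062)),((71,578),(-.155,.104))]
    W=np.array([P(*a,.018)[:2] for a,_ in pts]); J=np.array([b for _,b in pts])
    A=J-J.mean(0); B=W-W.mean(0)
    th=np.arctan2((A[:,0]*B[:,1]-A[:,1]*B[:,0]).sum(),(A*B).sum())
    R=np.array([[np.cos(th),-np.sin(th)],[np.sin(th),np.cos(th)]]); o=W.mean(0)-R@J.mean(0)
    return th,R,o,W-(J@R.T+o),P
E
python3 - <<'E'
from h import *
im=vision.get_image("top"); th,R,o,res,P=jigfit(im)
print("th",th,"o",o,"\nres",res.round(4))
j=lambda x,y,z: (R.T@(P(x,y,z)[:2]-o)).round(4)
print("lap rear",j(289,447,.056),"lapstep",j(288,293,.056),"lapfront",j(276,152,.036))
print("stop",j(276,82,.052),"knob",j(47,214,.0975),"pivot",j(96,127,.0695))
print("rails ends",j(215,358,.0565),j(352,352,.0565), "stop corners",j(187,28,.052),j(366,28,.052))
# side check: predicted pixels
s=vision.get_image("side")
def w(x,y,z): return [*(R@[x,y]+o),z]
def pc(X): p=proj(s,X); return ((p-[250,215])*4.6).round(0)
print("side board corners",[pc(w(*p)) for p in [(-.155,-.062,.018),(.105,-.062,.018),(-.155,-.062,0)]], "stop",pc(w(.075,-.036,.052)))
for q in (2.75,2.8,2.85,2.9,2.95,3,3.05):
    c,sn=np.cos(q),np.sin(q); X=[w(.015+d,-.05+.118*c,.0575+.118*sn) for d in(-.02,.02)]
    print(q,[pc(x) for x in X],[((proj(im,x)-[285,175])*4.6).round(0) for x in X])
E
```

```text
th 0.03781584415608527 o [0.60307045 0.01466394] 
res [[-0.0003  0.0001]
 [-0.0013  0.0002]
 [ 0.0007  0.0004]
 [ 0.0009 -0.0007]]
lap rear [-0.0982  0.0019] lapstep [-0.0272 -0.0005] lapfront [0.0419 0.0007]
stop [0.0722 0.0008] knob [0.0068 0.1095] pivot [0.0505 0.0857]
rails ends [-0.0563  0.0343] [-0.0555 -0.0288] stop corners [0.099  0.0413] [ 0.0965 -0.0422]
side board corners [array([ 17., 402.]), array([660., 408.]), array([ 20., 439.])] stop [584. 302.]
2.75 [array([389., 355.]), array([505., 356.])] [array([650., 220.]), array([645., 132.])]
2.8 [array([388., 372.]), array([505., 373.])] [array([652., 222.]), array([647., 134.])]
2.85 [array([388., 388.]), array([505., 389.])] [array([653., 224.]), array([649., 136.])]
2.9 [array([388., 405.]), array([504., 406.])] [array([654., 225.]), array([649., 138.])]
2.95 [array([388., 421.]), array([504., 422.])] [array([654., 227.]), array([650., 140.])]
3 [array([388., 437.]), array([504., 438.])] [array([654., 229.]), array([649., 142.])]
3.05 [array([388., 452.]), array([503., 453.])] [array([652., 230.]), array([648., 144.])]
```

Request:
{"fn": "drive_tool", "kwargs": {"rows": [[[0,0,0],-0.1426],[[0,0,0],-0.1426],[[0,0,0],-0.1426],[[0,0,0],-0.1426],[[0,0,0],-0.1426],[[0,0,0],-0.1426],[[0,0,0],-0.1426],[[0,0,0],-0.1426],[[0,0,0],0]], "jaw": 1, "grip_force": 20}}

```text
t: 1.1
tool_pos: [0.2812, -0.558, 0.3036]
tool_rot: [-2.18, -2.261, -0.0]
contact_force: [0.3, -0.1, 0.1]
opening: -0.0002
grip_force: 0.0
```

```bash
cat >> h.py <<'E'
O=np.array([.6035,.0146]); TH=.0378; RJ=np.array([[np.cos(TH),-np.sin(TH)],[np.sin(TH),np.cos(TH)]])
def st(*targets):
    "state in jig frame; tool shift to each jig target (x,y,ztcp), chained"
    o=ctrl.get_obs(); p=np.array(o["tool_pos"]); M=Ro.from_rotvec(o["tool_rot"]).as_matrix()
    print("t",round(o["t"],2),"jig",(RJ.T@(p[:2]-O)).round(4),"z",p[2].round(4),"F",(RJ.T@np.array(o["contact_force"])[:2]).round(1),round(o["contact_force"][2],1),"open",round(o["opening"],4),"yaw err",round(np.arctan2(M[1,1],M[0,1])-TH,4),"tilt",M[:2,2].round(3))
    for g in targets:
        w=np.array([*(RJ@np.array(g[:2])+O),g[2]]); print(g,"->",(M.T@(w-p)).round(4)); p=w
E
python3 - <<'E'
from h import *
st((-.14,0,.303),(-.14,0,.1026)); print(ctrl.finger_overhang)
E
```

```text
t 1.1 jig [-0.3437 -0.56  ] z 0.3036 F [ 0.3 -0.1] 0.1 open -0.0002 yaw err -0.0013 tilt [-0.     0.001]
(-0.14, 0, 0.303) -> [0.5603 0.203  0.0009]
(-0.14, 0, 0.1026) -> [-1.000e-04  0.000e+00  2.004e-01]
0.0726
```

Request:
{"fn": "drive_tool", "kwargs": {"rows": [[[0.028,0.01015,0],0],[[0.028,0.01015,0],0],[[0.028,0.01015,0],0],[[0.028,0.01015,0],0],[[0.028,0.01015,0],0],[[0.028,0.01015,0],0],[[0.028,0.01015,0],0],[[0.028,0.01015,0],0],[[0.028,0.01015,0],0],[[0.028,0.01015,0],0]]}}

```text
t: 2.1
tool_pos: [0.3725, -0.2734, 0.3039]
tool_rot: [2.184, 2.258, 0.0]
contact_force: [1.0, 0.1, -0.3]
opening: 0.0002
grip_force: 0.0
```

Request:
{"fn": "drive_tool", "kwargs": {"rows": [[[0.028,0.01015,0],0],[[0.028,0.01015,0],0],[[0.028,0.01015,0],0],[[0.028,0.01015,0],0],[[0.028,0.01015,0],0],[[0.028,0.01015,0],0],[[0.028,0.01015,0],0],[[0.028,0.01015,0],0],[[0.028,0.01015,0],0],[[0.028,0.01015,0],0]]}}

```text
t: 3.1
tool_pos: [0.4637, 0.0102, 0.3039]
tool_rot: [2.184, 2.258, 0.0]
contact_force: [0.4, 0.3, 0.5]
opening: -0.0002
grip_force: 0.0
```

Request:
{"fn": "drive_tool", "kwargs": {"rows": [[[0,0,0.03],0],[[0,0,0.03],0],[[0,0,0.03],0],[[0,0,0.03],0],[[0,0,0.03],0],[[0,0,0.02],0],[[0,0,0.01],0],[[0,0,0],0]]}}

```text
t: 3.9
tool_pos: [0.4626, 0.0091, 0.1225]
tool_rot: [-2.18, -2.258, 0.003]
contact_force: [0.4, -0.4, 0.0]
opening: 0.0003
grip_force: 0.0
```

```bash
python3 - <<'E'
from h import *
st((-.14,0,.1026)); s=vision.get_image("side"); cv2.imwrite("pics/s1.png",cv2.resize(s["image"][150:350,220:420],(600,600)))
E
```

```text
t 3.9 jig [-0.1411 -0.0002] z 0.1225 F [ 0.3 -0.4] 0.0 open 0.0003 yaw err -0.0027 tilt [-0.003  0.   ]
(-0.14, 0, 0.1026) -> [0.0002 0.0011 0.0199]
```

View pics/s1.png

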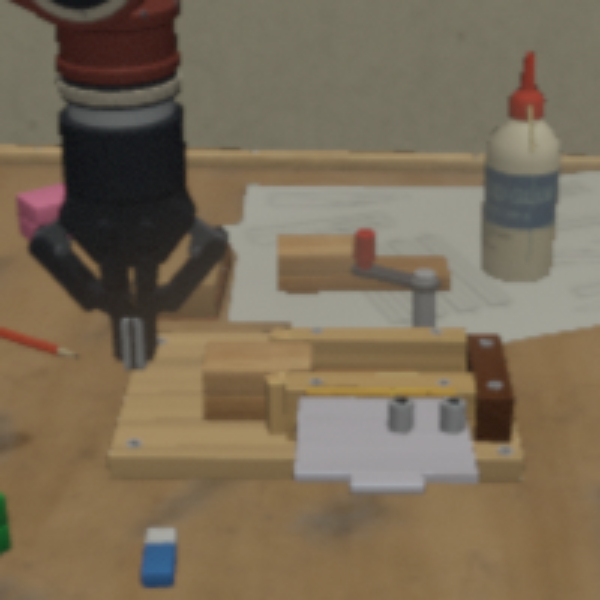

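The closed fingers stand behind the piece at about (133,345), with clear space under the knuckles. The plate is still folded back and the latch open.

Request:
{"fn": "drive_tool", "kwargs": {"rows": [[[0,0.001,0.01],0],[[0,0,0.01],0],[[0,0,0],0],[[0,0.006,0],0],[[0,0.006,0],0],[[0,0.006,0],0],[[0,0.004,0],0],[[0,0.004,0],0],[[0,0.004,0],0],[[0,0.004,0],0]]}}

```text
t: 4.95
tool_pos: [0.4987, 0.0103, 0.1038]
tool_rot: [-2.18, -2.262, 0.0]
contact_force: [-0.6, -0.2, 1.0]
opening: -0.0001
grip_force: 0.4
```

Request:
{"fn": "drive_tool", "kwargs": {"rows": [[[0,0.004,0],0],[[0,0.004,0],0],[[0,0.004,0],0],[[0,0.004,0],0],[[0,0.003,0],0],[[0,0.002,0],0],[[0,0,0],0]]}}

```text
t: 5.65
tool_pos: [0.5198, 0.011, 0.104]
tool_rot: [2.18, 2.262, 0.0]
contact_force: [-1.2, -0.4, -0.1]
opening: -0.0
grip_force: 0.0
```

```bash
python3 - <<'E'
from h import *
st()
E
```

```text
t 5.65 jig [-0.0838 -0.0004] z 0.104 F [-1.3 -0.4] -0.1 open -0.0 yaw err -0.001 tilt [ 0. -0.]
```

Nearly home; I'll push on until the stop gives a force.

Request:
{"fn": "drive_tool", "kwargs": {"rows": [[[0,0.002,0],0],[[0,0.002,0],0],[[0,0.001,0],0],[[0,0.001,0],0],[[0,0,0],0]]}}

```text
t: 6.15
tool_pos: [0.5256, 0.0112, 0.104]
tool_rot: [2.18, 2.262, 0.0]
contact_force: [1.2, 0.3, 0.0]
opening: -0.0002
grip_force: 0.0
```

Request:
{"fn": "drive_tool", "kwargs": {"rows": [[[0,0.001,0],0],[[0,0.001,0],0],[[0,0,0],0]]}}

```text
t: 6.45
tool_pos: [0.5263, 0.0113, 0.1037]
tool_rot: [-2.178, -2.26, 0.005]
contact_force: [-6.2, -1.2, 4.4]
opening: -0.0
grip_force: 3.5
```

```bash
python3 - <<'E'
from h import *
st()
E
```

```text
t 6.45 jig [-0.0773 -0.0004] z 0.1037 F [-6.2 -0.9] 4.4 open -0.0 yaw err -0.0007 tilt [-0.004 -0.   ]
```

Request:
{"fn": "drive_tool", "kwargs": {"rows": [[[0,-0.006,0],0],[[0,-0.006,0],0],[[0,0,-0.02],0],[[0,0,-0.04],0],[[0,0,-0.04],0],[[0,0,0],0]]}}

```text
t: 7.05
tool_pos: [0.5188, 0.0105, 0.211]
tool_rot: [2.173, 2.254, 0.013]
contact_force: [-0.2, -0.0, 0.6]
opening: 0.0
grip_force: 0.0
```

Request:
{"fn": "drive_tool", "kwargs": {"rows": [[[-0.021,0.013,0],0],[[-0.021,0.013,0],0],[[-0.021,0.013,0],0],[[-0.021,0.013,0],0],[[-0.021,0.013,0],0],[[-0.021,0.013,0],0],[[-0.021,0.013,0],0],[[-0.021,0.013,0],0],[[0,0,0],0],[[0,0,0],0]], "jaw": 0}}

```text
t: 8.05
tool_pos: [0.6252, -0.1532, 0.2031]
tool_rot: [-2.18, -2.26, 0.0]
contact_force: [0.1, 0.4, -0.7]
opening: 0.0852
grip_force: 0.0
```

```bash
python3 - <<'E'
from h import *
st((.015,-.168,.17),(.015,-.168,.137)); s=vision.get_image("side"); cv2.imwrite("pics/s2.png",cv2.resize(s["image"][150:320,280:450],(600,600),interpolation=2))
im=vision.get_image("wrist"); print(im["vertical_fov"]); cv2.imwrite("pics/w2.png",im["image"])
E
```

```text
t 8.05 jig [ 0.0153 -0.1685] z 0.2031 F [0.1 0.4] -0.7 open 0.0852 yaw err -0.0017 tilt [-0.001  0.001]
(0.015, -0.168, 0.17) -> [ 0.0005 -0.0003  0.0331]
(0.015, -0.168, 0.137) -> [-0.     0.     0.033]
65.70646984690485
```

View pics/s2.png

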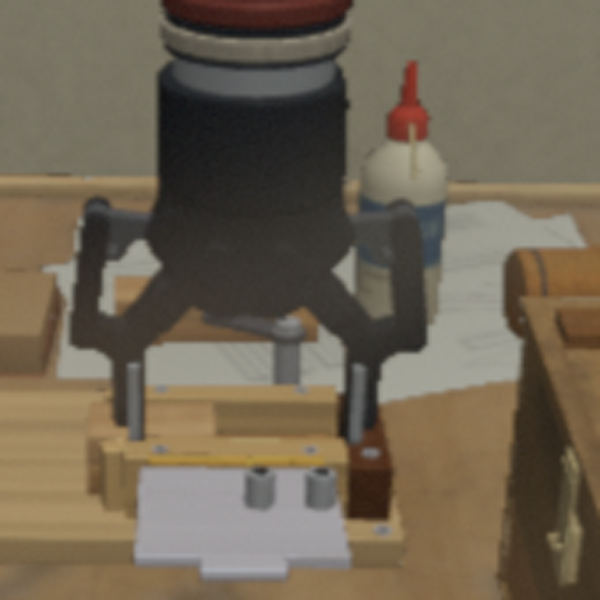

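View pics/w2.png

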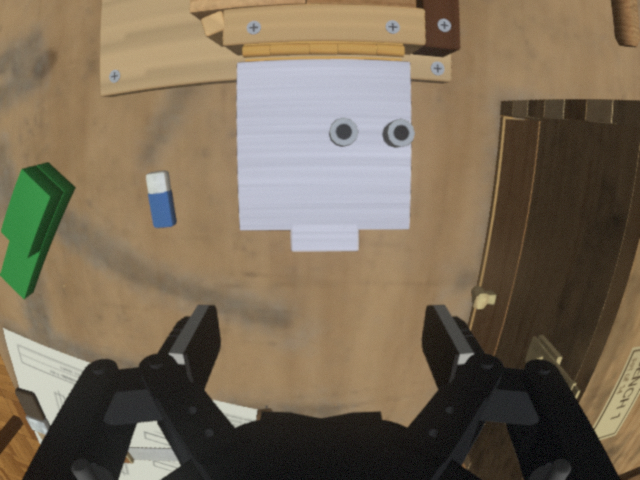

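The side view shows the open gripper above the plate, fingers at (130,400) and (362,400). The wrist view shows the tab end corners at (291,251) and (358,250), and the plate's outer corners at (240,229) and (410,229). Both known widths give the height.

```bash
python3 - <<'E'
from h import *
im=vision.get_image("wrist"); f=240/np.tan(np.radians(im["vertical_fov"])/2); R=np.array(im["R"]); c=-R.T@np.array(im["t"])
def fr(u,v):
    a=np.array([u-im["cx"],v-im["cy"]]); r=np.hypot(*a); th=r/f; return R.T@np.array([*(a/r*np.sin(th)),np.cos(th)])
def at(u,v,z):
    d=fr(u,v); w=c+d*(z-c[2])/d[2]; return RJ.T@(w[:2]-O)
for z in(.07,.075,.08,.085,.09):
    a,b=at(291,251,z),at(358,250.5,z); e,g=at(240,230,z),at(410,229,z); h=at(237,60,z),at(410,60,z)
    print(z,"tab",a.round(4),b.round(4),(b-a)[0].round(4),"edge",e.round(4),g.round(4),(g-e)[0].round(4))
print("hinge edge z.0575", at(237,61,.0575),at(410,61,.0575))
st()
E
```

```text
0.07 tab [-0.0026 -0.1628] [ 0.0363 -0.1625] 0.039 edge [-0.032 -0.15 ] [ 0.0664 -0.1494] 0.0984
0.075 tab [-0.0022 -0.1609] [ 0.0358 -0.1607] 0.038 edge [-0.0309 -0.1484] [ 0.0651 -0.1478] 0.096
0.08 tab [-0.0018 -0.1591] [ 0.0353 -0.1588] 0.037 edge [-0.0297 -0.1469] [ 0.0638 -0.1463] 0.0936
0.085 tab [-0.0013 -0.1572] [ 0.0347 -0.1569] 0.0361 edge [-0.0285 -0.1453] [ 0.0626 -0.1448] 0.0911
0.09 tab [-0.0009 -0.1553] [ 0.0342 -0.1551] 0.0351 edge [-0.0274 -0.1438] [ 0.0613 -0.1432] 0.0887
hinge edge z.0575 [-0.03317981 -0.05234123] [ 0.06583758 -0.05218446]
t 8.2 jig [ 0.0152 -0.1676] z 0.2035 F [0.4 0.5] -0.1 open 0.0854 yaw err -0.0003 tilt [-0.001  0.   ]
```

Request:
{"fn": "drive_tool", "kwargs": {"rows": [[[0,0.001,0.015],0],[[0,0,0.015],0],[[0,0,0.015],0],[[0,0,0.015],0],[[0,0,0.0085],0],[[0,0,0.005],0],[[0,0,0],0]]}}

```text
t: 8.9
tool_pos: [0.6262, -0.153, 0.1293]
tool_rot: [-2.179, -2.261, 0.001]
contact_force: [-0.6, 0.9, -0.3]
opening: 0.0853
grip_force: 0.0
```

Request:
{"fn": "drive_tool", "kwargs": {"rows": [[[0,0,0],0],[[0,0,0],0],[[0,0,0],0],[[0,0,0],0],[[0,0,0],0],[[0,0,0],0],[[0,0,0],0],[[0,0,0],0]], "jaw": 0.7, "grip_force": 30}}

```text
t: 9.7
tool_pos: [0.6269, -0.1533, 0.1307]
tool_rot: [2.18, 2.261, 0.0]
contact_force: [1.1, -2.0, 0.2]
opening: 0.0381
grip_force: 30.0
```

```bash
python3 - <<'E'
from h import *
st(); s=vision.get_image("side"); w=vision.get_image("wrist")["image"]
a=cv2.resize(s["image"][200:340,290:430],(560,560),interpolation=2); b=cv2.resize(w[180:420,200:440],(240,240)); c=np.zeros((560,800,3),np.uint8); c[:,:560]=a; c[:240,560:]=b
cv2.imwrite("pics/s3.png",c)
E
```

```text
t 9.7 jig [ 0.017  -0.1687] z 0.1307 F [ 1.1 -2.1] 0.2 open 0.0381 yaw err -0.0011 tilt [ 0.001 -0.   ]
```

View pics/s3.png

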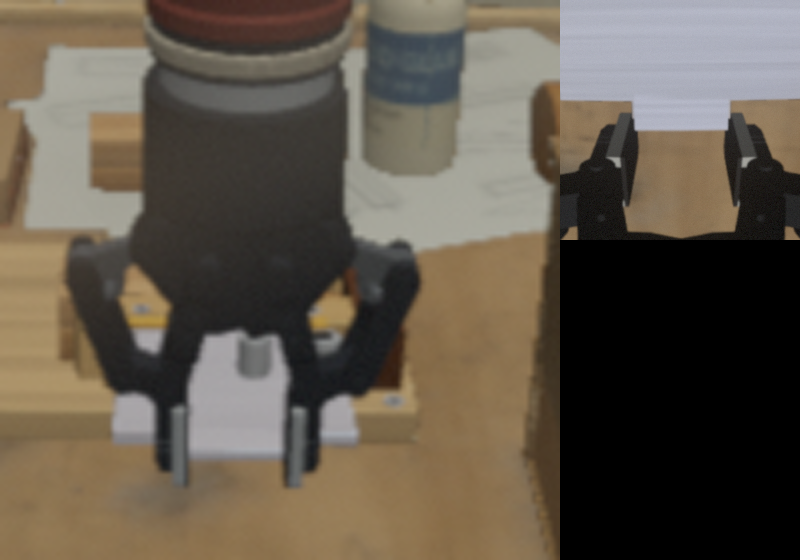

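The tab is gripped (opening 38 mm), but the tips reach about 11 mm below it at (180,487). I'll regrip 8 mm higher so the shoulders stay clear while the plate turns.

Request:
{"fn": "drive_tool", "kwargs": {"rows": [[[0,0,0],0],[[0,0,0],0],[[0,0,0],0],[[0,0,-0.004],0],[[0,0,-0.004],0],[[0,0,0],0]], "jaw": 0.3}}

```text
t: 10.4
tool_pos: [0.6271, -0.1533, 0.1395]
tool_rot: [2.179, 2.261, 0.001]
contact_force: [0.8, 0.0, -0.3]
opening: 0.06
grip_force: 0.0
```

Request:
{"fn": "drive_tool", "kwargs": {"rows": [[[0,0,0],0],[[0,0,0],0],[[0,0,0],0],[[0,0,0],0],[[0,0,0],0],[[0,0,0],0]], "jaw": 0.7}}

```text
t: 11.0
tool_pos: [0.6266, -0.1531, 0.1383]
tool_rot: [-2.18, -2.262, -0.0]
contact_force: [0.8, -1.2, 0.1]
opening: 0.0255
grip_force: 0.0
```

```bash
python3 - <<'E'
from h import *
st()
q0=3.03; r=.114
p=lambda q: np.array([r*np.cos(q),r*np.sin(q)])
Q=np.linspace(q0,2.1,11)
for a,b in zip(Q[:-1],Q[1:]): print((p(b)-p(a)).round(4))
E
```

```text
t 11.0 jig [ 0.0167 -0.1685] z 0.1383 F [ 0.8 -1.2] 0.1 open 0.0255 yaw err -0.001 tilt [-0.  0.]
[0.0017 0.0105]
[0.0026 0.0103]
[0.0036 0.01  ]
[0.0045 0.0096]
[0.0054 0.0091]
[0.0062 0.0086]
[0.007 0.008]
[0.0077 0.0073]
[0.0083 0.0066]
[0.0089 0.0058]
```

The tips passed above the tab, so I'll go down 5 mm and grip again.

Request:
{"fn": "drive_tool", "kwargs": {"rows": [[[0,0,0],0],[[0,0,0],0],[[0,0,0],0],[[0,0,0],0],[[0,0,0.003],0],[[0,0,0.003],0],[[0,0,0],0]], "jaw": 0.3}}

```text
t: 11.7
tool_pos: [0.6262, -0.153, 0.1315]
tool_rot: [-2.179, -2.261, 0.001]
contact_force: [-0.4, 0.3, 0.8]
opening: 0.0595
grip_force: 0.0
```

Request:
{"fn": "drive_tool", "kwargs": {"rows": [[[0,0,0],0],[[0,0,0],0],[[0,0,0],0],[[0,0,0],0],[[0,0,0],0],[[0,0,0],0]], "jaw": 0.7}}

```text
t: 12.3
tool_pos: [0.6268, -0.1531, 0.1325]
tool_rot: [2.18, 2.262, 0.001]
contact_force: [1.6, -0.1, -0.6]
opening: 0.037
grip_force: 30.1
```

Request:
{"fn": "drive_tool", "kwargs": {"rows": [[[0.001,0,-0.006],0],[[0.001,0,-0.006],0],[[0.002,0,-0.008],0],[[0.003,0,-0.01],0],[[0.004,0,-0.01],0],[[0.005,0,-0.0095],0],[[0,0,0],0]]}}

```text
t: 13.0
tool_pos: [0.6263, -0.1376, 0.1845]
tool_rot: [2.178, 2.261, -0.002]
contact_force: [-0.6, -5.8, 2.9]
opening: 0.037
grip_force: 30.6
```

```bash
python3 - <<'E'
from h import *
st(); s=vision.get_image("side"); w=vision.get_image("wrist")["image"]
a=cv2.resize(s["image"][180:320,290:430],(560,560),interpolation=2); b=cv2.resize(w[120:420,200:440],(240,300)); c=np.zeros((560,800,3),np.uint8); c[:,:560]=a; c[:300,560:]=b
cv2.imwrite("pics/s4.png",c)
E
```

```text
t 13.0 jig [ 0.017 -0.153] z 0.1845 F [-0.8 -5.7] 2.9 open 0.037 yaw err -0.0004 tilt [ 0.001 -0.002]
```

View pics/s4.png

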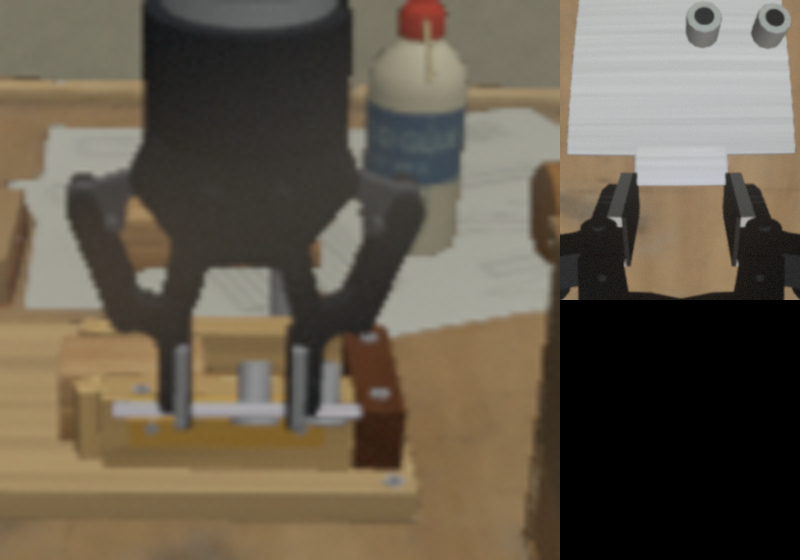

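The plate is lifting with the grip, seen edge-on at (240,410). I'll continue the arc to about 2.0 rad.

Request:
{"fn": "drive_tool", "kwargs": {"rows": [[[0.0055,0,-0.009],0],[[0.006,0,-0.0085],0],[[0.007,0,-0.008],0],[[0.0075,0,-0.0075],0],[[0.008,0,-0.007],0],[[0.0085,0,-0.006],0],[[0,0,0],0]]}}

```text
t: 13.8
tool_pos: [0.6243, -0.0925, 0.2281]
tool_rot: [-2.177, -2.263, -0.002]
contact_force: [4.0, 1.6, -2.2]
opening: 0.0367
grip_force: 30.2
```

```bash
python3 - <<'E'
from h import *
st(); s=vision.get_image("side"); w=vision.get_image("wrist")["image"]
a=cv2.resize(s["image"][150:320,280:450],(560,560),interpolation=2); b=cv2.resize(w[120:420,200:440],(240,300)); c=np.zeros((560,800,3),np.uint8); c[:,:560]=a; c[:300,560:]=b
cv2.imwrite("pics/s5.png",c)
E
```

```text
t 13.8 jig [ 0.0167 -0.1079] z 0.2281 F [4.  1.5] -2.2 open 0.0367 yaw err 0.0011 tilt [-0.     0.002]
```

View pics/s5.png

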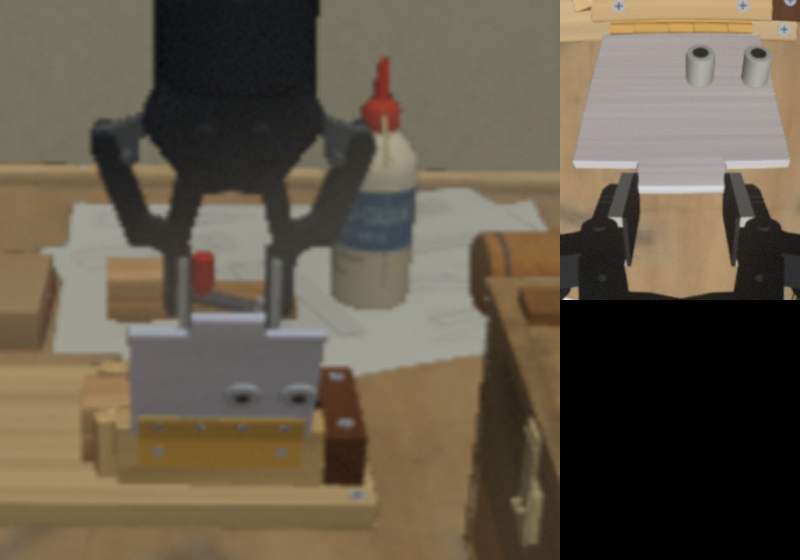

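The plate stands at about 2.0 rad, with the tab top at (228,318), held in the pads at (184,300) and (272,300). Next I'll release it, back off, shut the fingers and push it over from the -y side.

Request:
{"fn": "drive_tool", "kwargs": {"rows": [[[0,0,0],0],[[0,0,0],0],[[0,0,0],0],[[0,0,0],0],[[-0.015,0,0],0],[[-0.015,0,0],0],[[-0.015,0,0],0],[[0,0,0],0]], "jaw": 0.3}}

```text
t: 14.7
tool_pos: [0.6261, -0.1423, 0.228]
tool_rot: [2.183, 2.258, -0.001]
contact_force: [0.3, -0.3, 0.2]
opening: 0.0597
grip_force: 0.0
```

Request:
{"fn": "drive_tool", "kwargs": {"rows": [[[0,0,0],0],[[0,0,0],0],[[0,0,0],0],[[0,0,0],0],[[0,0,0],0],[[0,0,0],0],[[0,0,0.005],0],[[0,0,0.005],0],[[0,0,0],0]], "jaw": 1}}

```text
t: 15.6
tool_pos: [0.6255, -0.1394, 0.2164]
tool_rot: [-2.179, -2.26, 0.002]
contact_force: [-0.2, 0.7, -0.2]
opening: 0.0002
grip_force: 0.0
```

```bash
python3 - <<'E'
from h import *
st(); o=ctrl.get_obs(); p=np.array([(RJ.T@(o["tool_pos"][:2]-O))[1],o["tool_pos"][2]])
def tcp(q,rho=.1):
    c,s=np.cos(q),np.sin(q); y=-.05+rho*c-.006*s
    if q>1.57: y=-.05+.118*c-.006*s
    return np.array([y-.011,.0575+rho*s+.006*c+.0726])
for q in [2.05,1.97,1.89,1.81,1.73,1.65]+list(np.arange(1.57,-.01,-.0785)):
    n=tcp(q); print(round(q,2),n.round(4),"tool x %.4f z %.4f"%(n[0]-p[0],p[1]-n[1])); p=n
E
```

```text
t 15.6 jig [ 0.0161 -0.1547] z 0.2164 F [-0.2  0.7] -0.2 open 0.0002 yaw err -0.001 tilt [-0.002  0.001]
2.05 [-0.1207  0.2161] tool x 0.0340 z 0.0003
1.97 [-0.1124  0.2199] tool x 0.0083 z -0.0038
1.89 [-0.1037  0.2232] tool x 0.0087 z -0.0033
1.81 [-0.0948  0.2258] tool x 0.0089 z -0.0027
1.73 [-0.0856  0.2279] tool x 0.0092 z -0.0021
1.65 [-0.0763  0.2293] tool x 0.0093 z -0.0014
1.57 [-0.0669  0.2301] tool x 0.0094 z -0.0008
1.49 [-0.0591  0.2303] tool x 0.0079 z -0.0002
1.41 [-0.0512  0.2298] tool x 0.0078 z 0.0005
1.33 [-0.0434  0.2287] tool x 0.0078 z 0.0011
1.26 [-0.0357  0.227 ] tool x 0.0077 z 0.0017
1.18 [-0.0282  0.2248] tool x 0.0075 z 0.0023
1.1 [-0.0209  0.2219] tool x 0.0073 z 0.0029
1.02 [-0.0138  0.2185] tool x 0.0071 z 0.0034
0.94 [-0.007   0.2145] tool x 0.0068 z 0.0040
0.86 [-0.0006  0.21  ] tool x 0.0065 z 0.0045
0.78 [0.0055 0.205 ] tool x 0.0061 z 0.0050
0.71 [0.0112 0.1996] tool x 0.0057 z 0.0054
0.63 [0.0164 0.1937] tool x 0.0052 z 0.0059
0.55 [0.0211 0.1874] tool x 0.0047 z 0.0063
0.47 [0.0254 0.1808] tool x 0.0042 z 0.0066
0.39 [0.0291 0.1739] tool x 0.0037 z 0.0069
0.31 [0.0323 0.1667] tool x 0.0032 z 0.0072
0.24 [0.0348 0.1593] tool x 0.0026 z 0.0074
0.16 [0.0368 0.1517] tool x 0.0020 z 0.0076
0.08 [0.0382 0.1439] tool x 0.0014 z 0.0077
-0.0 [0.039  0.1361] tool x 0.0008 z 0.0078
```

Request:
{"fn": "drive_tool", "kwargs": {"rows": [[[0.009,0,0],0],[[0.009,0,0],0],[[0.008,0,0],0],[[0.008,0,0],0],[[0.008,0,-0.0035],0],[[0.0085,0,-0.0035],0],[[0.009,0,-0.0025],0],[[0.009,0,-0.002],0],[[0.0093,0,-0.0015],0],[[0.0094,0,-0.0008],0]]}}

```text
t: 16.6
tool_pos: [0.6229, -0.0516, 0.2319]
tool_rot: [2.18, 2.262, 0.001]
contact_force: [-0.2, -1.4, 1.3]
opening: 0.0002
grip_force: 0.7
```

Request:
{"fn": "drive_tool", "kwargs": {"rows": [[[0.008,0,0],0],[[0.008,0,0.0005],0],[[0.008,0,0.001],0],[[0.0077,0,0.0017],0],[[0.0075,0,0.0023],0],[[0.0073,0,0.0029],0],[[0.0071,0,0.0034],0],[[0.0068,0,0.004],0],[[0,0,0],0]]}}

```text
t: 17.5
tool_pos: [0.6201, 0.0089, 0.2147]
tool_rot: [-2.178, -2.262, 0.001]
contact_force: [-0.2, 0.1, -1.1]
opening: 0.0005
grip_force: 0.0
```

```bash
python3 - <<'E'
from h import *
st((.016,-.007,.2145))
im=vision.get_image("top"); cv2.imwrite("pics/t6.png",im["image"])
s=vision.get_image("side"); cv2.imwrite("pics/s6.png",s["image"])
# plate edge predicted in the side view for several angles vs bright low-saturation pixels
hsv=cv2.cvtColor(s["image"],cv2.COLOR_BGR2HSV); m=(hsv[...,1]<45)&(hsv[...,2]>110)
for x in (-.028,.058):
  u=int(proj(s,[*(RJ@[x,-.05]+O),.0575])[0]); r=np.where(m[150:300,u])[0]+150; print("col",u,"plate rows",r.min() if len(r) else None,r.max() if len(r) else None,len(r))
for q in(1.8,1.57,1.3,1.1,.94,.8):
  print(q,[proj(s,[*(RJ@[x,-.05+.105*np.cos(q)]+O),.0575+.105*np.sin(q)]).round(0) for x in(-.028,.058)])
E
```

```text
t 17.5 jig [ 0.0164 -0.0063] z 0.2147 F [-0.2  0.1] -1.1 open 0.0005 yaw err -0.0001 tilt [-0.002  0.001]
(0.016, -0.007, 0.2145) -> [-0.0007 -0.0004  0.0002]
col 322 plate rows 155 266 60
col 368 plate rows 186 266 52
1.8 [array([321., 237.]), array([372., 237.])]
1.57 [array([322., 229.]), array([371., 230.])]
1.3 [array([322., 225.]), array([370., 225.])]
1.1 [array([322., 225.]), array([369., 225.])]
0.94 [array([323., 226.]), array([368., 226.])]
0.8 [array([323., 228.]), array([368., 228.])]
```

Request:
{"fn": "drive_tool", "kwargs": {"rows": [[[0.0065,0,0.0045],0],[[0.006,0,0.005],0],[[0.0055,0,0.0054],0],[[0.005,0,0.0059],0],[[0.0047,0,0.0063],0],[[0.0042,0,0.0066],0],[[0.0037,0,0.0069],0],[[0.003,0,0.0072],0],[[0.0026,0,0.0074],0],[[0,0,0],0]]}}

```text
t: 18.6
tool_pos: [0.6183, 0.0493, 0.1588]
tool_rot: [-2.178, -2.261, 0.003]
contact_force: [-0.5, -0.0, -0.3]
opening: -0.0003
grip_force: 0.0
```

Request:
{"fn": "drive_tool", "kwargs": {"rows": [[[0.002,0,0.005],0],[[0.001,0,0.005],0],[[0.001,0,0.005],0],[[0,0,0.004],0],[[0,0,0],0]]}}

```text
t: 19.1
tool_pos: [0.6185, 0.053, 0.1408]
tool_rot: [-2.179, -2.261, 0.002]
contact_force: [0.3, 1.1, -0.1]
opening: 0.0002
grip_force: 0.0
```

```bash
python3 - <<'E'
from h import *
st()
E
```

```text
t 19.1 jig [0.0165 0.0378] z 0.1408 F [0.4 1.1] -0.1 open 0.0002 yaw err -0.001 tilt [-0.001 -0.   ]
```

Request:
{"fn": "drive_tool", "kwargs": {"rows": [[[0,0,0.002],0],[[0,0,0.0015],0],[[0,0,0.001],0],[[0,0,0],0]]}}

```text
t: 19.5
tool_pos: [0.619, 0.053, 0.1371]
tool_rot: [2.18, 2.262, -0.0]
contact_force: [-0.3, -0.3, -0.6]
opening: 0.0002
grip_force: 0.0
```

Request:
{"fn": "drive_tool", "kwargs": {"rows": [[[0,0,0.001],0],[[0,0,0.001],0],[[0,0,0],0]]}}

```text
t: 19.8
tool_pos: [0.6192, 0.053, 0.1361]
tool_rot: [2.18, 2.262, -0.0]
contact_force: [-2.5, 0.1, 5.5]
opening: -0.0002
grip_force: 2.3
```

Request:
{"fn": "drive_tool", "kwargs": {"rows": [[[0,0,0.001],0],[[0,0,0],0],[[0,0,0],0]]}}

```text
t: 20.1
tool_pos: [0.6192, 0.053, 0.136]
tool_rot: [-2.18, -2.262, 0.0]
contact_force: [-4.7, -0.5, 9.4]
opening: -0.0
grip_force: 4.7
```

```bash
python3 - <<'E'
from h import *
st()
E
```

```text
t 20.1 jig [0.0172 0.0378] z 0.136 F [-4.7 -0.4] 9.4 open -0.0 yaw err -0.0009 tilt [-0. -0.]
```

The plate touched down at exactly the expected height (tip 63.4 mm) and pushes back firmly, so it is flat. Next is the latch.

Request:
{"fn": "drive_tool", "kwargs": {"rows": [[[0,0,-0.01],0],[[0,0,-0.03],0],[[0,0,-0.03],0],[[0.02,-0.002,0],0],[[0.025,-0.002,0],0],[[0.03,-0.003,0],0],[[0.03,-0.003,0],0],[[0,0,0],0],[[0,0,0],0]]}}

```text
t: 21.0
tool_pos: [0.6051, 0.1579, 0.2042]
tool_rot: [2.178, 2.263, -0.0]
contact_force: [0.5, -0.9, -0.0]
opening: -0.0004
grip_force: 0.0
```

```bash
python3 - <<'E'
from h import *
st((.007,.143,.2),(.007,.143,.152))
for n in("side","top"):
    s=vision.get_image(n); b=s["image"].astype(int); m=((b[...,2]>110)&(b[...,1]<70)&(b[...,0]<70)).astype(np.uint8)
    k,l,stt,ce=cv2.connectedComponentsWithStats(m)
    for i in range(1,k):
        if 8<stt[i,4]<400: print(n,stt[i],ce[i].round(1))
    e=[*(RJ@[.0068,.1095]+O),.0975]; print("pred knob top",proj(s,e).round(1))
    # plate: tab end, expected when closed
    hsv=cv2.cvtColor(s["image"],cv2.COLOR_BGR2HSV); p=[proj(s,[*(RJ@[x,y]+O),.0635]) for x,y in((-.02,.03),(0,-.03),(.015,.061),(-.02,.07))]
    print([(q.round(0),hsv[int(q[1]),int(q[0])]) for q in p])
E
```

```text
t 21.0 jig [0.007  0.1432] z 0.2042 F [ 0.4 -0.9] -0.0 open -0.0004 yaw err 0.0004 tilt [ 0. -0.]
(0.007, 0.143, 0.2) -> [-0.0002  0.      0.0042]
(0.007, 0.143, 0.152) -> [ 0.    -0.     0.048]
side [391 168  10  21  93] [396. 180.]
side [339 227   5   3  12] [341.2 228.1]
side [199 253  40  15  97] [218. 260.]
pred knob top [340.1 227.1]
[(array([327., 258.]), array([174,   8, 155], dtype=uint8)), (array([337., 273.]), array([ 20, 160, 159], dtype=uint8)), (array([344., 252.]), array([  0,   5, 155], dtype=uint8)), (array([327., 250.]), array([ 26,  23, 152], dtype=uint8))]
top [215 149  14  12  94] [221.3 154.9]
top [294 219   5   6  25] [296.1 221.6]
top [595 272  17  45 397] [602.8 292.1]
pred knob top [295.3 221.3]
[(array([333., 235.]), array([120,  25, 172], dtype=uint8)), (array([361., 225.]), array([ 17, 114, 150], dtype=uint8)), (array([318., 219.]), array([124,  24, 162], dtype=uint8)), (array([314., 236.]), array([  4, 159,  98], dtype=uint8))]
```

Request:
{"fn": "drive_tool", "kwargs": {"rows": [[[0,0,0.02],0],[[0,0,0.02],0],[[0,0,0.012],0],[[0,0,0],0],[[-0.01,0,0],0],[[-0.01,0,0],0],[[-0.01,0,0],0],[[-0.01,0,0],0],[[-0.01,0,0],0],[[0,0,0],0]]}}

```text
t: 22.1
tool_pos: [0.6074, 0.106, 0.1527]
tool_rot: [2.181, 2.259, 0.0]
contact_force: [0.1, 0.5, 0.3]
opening: -0.0001
grip_force: 0.0
```

Request:
{"fn": "drive_tool", "kwargs": {"rows": [[[-0.007,0,0],0],[[-0.007,0,0],0],[[-0.007,0,0],0],[[-0.004,0,0],0],[[0,0,0],0]]}}

```text
t: 22.6
tool_pos: [0.6079, 0.082, 0.1521]
tool_rot: [2.181, 2.261, -0.001]
contact_force: [-1.0, -0.4, -0.1]
opening: 0.0002
grip_force: 0.0
```

```bash
cat > k.py <<'E'
from h import *
st()
L=[]
for n in("side","top"):
    s=vision.get_image(n); b=s["image"].astype(int); m=((b[...,2]>100)&(b[...,1]<70)&(b[...,0]<70)).astype(np.uint8)
    k,l,stt,ce=cv2.connectedComponentsWithStats(m)
    for i in range(1,k):
        if 6<stt[i,4]<200 and 285<ce[i][0]<385 and 190<ce[i][1]<300: print(n,stt[i],ce[i].round(1)); w=onz(s,*ce[i],.0975 if n=="top" else .085); print((RJ.T@(w[:2]-O)).round(4))
E
python3 k.py
```

```text
t 22.6 jig [0.0069 0.0672] z 0.1521 F [-1.  -0.3] -0.1 open 0.0002 yaw err -0.0016 tilt [-0. -0.]
side [345 238   7  12  65] [347.8 243.4]
[0.022  0.0557]
top [288 187   1  11  11] [288. 192.]
[0.0684 0.1226]
top [360 222   1  10  10] [360.  226.5]
[-0.008  -0.0232]
top [361 242   1   9   9] [361. 246.]
[-0.0483 -0.0235]
top [288 254   9  12  82] [291.8 259.1]
[-0.0707  0.119 ]
top [354 254   8  11  73] [357.7 258.3]
[-0.0735 -0.0158]
```

The knob is about half way round (0.022, 0.05). I'll step behind it and push along +x.

Request:
{"fn": "drive_tool", "kwargs": {"rows": [[[0.012,0,0],0],[[0,-0.012,0],0],[[0,-0.012,0],0],[[-0.012,0,0],0],[[-0.013,0,0],0],[[-0.012,0,0],0],[[0,0,0],0],[[0,0.008,0],0],[[0,0.008,0],0],[[0,0.008,0],0]]}}

```text
t: 23.7
tool_pos: [0.6077, 0.0551, 0.1519]
tool_rot: [-2.179, -2.263, 0.018]
contact_force: [-15.7, -20.1, 9.8]
opening: -0.0
grip_force: 11.4
```

Request:
{"fn": "drive_tool", "kwargs": {"rows": [[[0,0.006,0],0],[[0,0.006,0],0],[[0,0.004,0],0],[[0,0.002,0],0],[[0,0,0],0]]}}

```text
t: 24.2
tool_pos: [0.6273, 0.0589, 0.1522]
tool_rot: [2.179, 2.263, 0.001]
contact_force: [1.2, -0.3, 0.4]
opening: -0.0002
grip_force: 0.0
```

```bash
python3 k.py|head -3
```

```text
t 24.2 jig [0.0254 0.0433] z 0.1522 F [ 1.2 -0.3] 0.4 open -0.0002 yaw err -0.0004 tilt [0. 0.]
side [358 241   8  12  61] [361.8 246. ]
[0.0497 0.044 ]
```

Request:
{"fn": "drive_tool", "kwargs": {"rows": [[[0,0.0015,0],0],[[0,0.0015,0],0],[[0,0.001,0],0],[[0,0,0],0]]}}

```text
t: 24.7
tool_pos: [0.6309, 0.0584, 0.1522]
tool_rot: [2.18, 2.262, 0.0]
contact_force: [-0.3, -0.3, -0.0]
opening: 0.0
grip_force: 0.2
```

Request:
{"fn": "drive_tool", "kwargs": {"rows": [[[0,0.001,0],0],[[0,0.001,0],0],[[0,0,0],0]]}}

```text
t: 25.0
tool_pos: [0.632, 0.0584, 0.1521]
tool_rot: [-2.179, -2.26, 0.004]
contact_force: [-4.6, -1.0, 2.6]
opening: -0.0003
grip_force: 2.9
```

```bash
python3 k.py|head -3
```

```text
t 25.0 jig [0.0301 0.0427] z 0.1521 F [-4.7 -0.8] 2.6 open -0.0003 yaw err -0.001 tilt [-0.003 -0.   ]
side [360 241   7  12  62] [363.5 246. ]
[0.0532 0.0443]
```

The latch met its stop at the predicted place. I'll retreat and check.

Request:
{"fn": "drive_tool", "kwargs": {"rows": [[[0,-0.01,0],0],[[0,-0.015,0],0],[[0,0,-0.03],0],[[0,0,-0.04],0],[[0,0,-0.04],0],[[-0.03,-0.03,0],0],[[-0.03,-0.03,0],0],[[-0.03,-0.03,0],0],[[-0.03,-0.03,0],0],[[0,0,0],0]]}}

```text
t: 26.1
tool_pos: [0.4899, -0.0689, 0.2619]
tool_rot: [2.184, 2.257, -0.001]
contact_force: [0.3, -0.3, -0.4]
opening: -0.0001
grip_force: 0.0
```

Request:
{"fn": "drive_tool", "kwargs": {"rows": [[[-0.03,-0.03,0],0],[[-0.03,-0.03,0],0],[[-0.03,-0.02,0],0],[[-0.03,-0.02,0],0],[[-0.03,0,0],0],[[-0.03,0,0],0],[[0,0,0],0]]}}

```text
t: 26.8
tool_pos: [0.3992, -0.2526, 0.2626]
tool_rot: [2.182, 2.257, -0.0]
contact_force: [-0.3, 0.2, -0.4]
opening: 0.0003
grip_force: 0.0
```

```bash
cat >> k.py <<'E'
im=vision.get_image("top"); cv2.imwrite("pics/t9.png",im["image"])
# lap rear end: sample brightness along jig x on channel line at z=.056
g=cv2.GaussianBlur(im["image"],(3,3),0).astype(int)
for x in np.arange(-.11,-.03,.004): 
    u,v=proj(im,[*(RJ@[x,0]+O),.056]); print(round(x,3),g[int(round(v)),int(round(u))],end=" ")
E
python3 k.py
```

```text
t 26.8 jig [-0.2143 -0.2593] z 0.2626 F [-0.3  0.2] -0.4 open 0.0003 yaw err -0.0042 tilt [ 0.002 -0.002]
side [360 242   7  13  66] [363.2 247.2]
[0.0521 0.0388]
top [325 197   7   6  31] [328.4 199.8]
[0.0495 0.0398]
-0.11 [ 84 119 143] -0.106 [ 85 119 143] -0.102 [ 85 119 143] -0.098 [ 84 119 143] -0.094 [ 85 119 143] -0.09 [ 85 119 143] -0.086 [ 85 119 143] -0.082 [ 84 118 142] -0.078 [ 84 118 142] -0.074 [ 84 117 142] -0.07 [ 81 113 137] -0.066 [ 61  90 113] -0.062 [ 60  94 125] -0.058 [ 69 107 142] -0.054 [ 69 108 144] -0.05 [ 68 107 142] -0.046 [ 68 107 142] -0.042 [ 69 108 143] -0.038 [ 69 107 141] -0.034 [ 98 112 134]
```

```bash
python3 -c "
from station import ctrl
print(ctrl.finish_job())"
```

```text
the job is handed in; nothing more can be done
None
```

The job is handed in, and the last measurements fit all three goals: lap piece home (rear end at jig x ≈ -65 mm), drill plate lying flat over it, and latch against its stop (within about 0.02 rad); the judge's verdict was not shown.

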